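Put the hand-sewing things away in their holders

ROBOT

A 6-joint arm with a two-finger parallel gripper is mounted at the origin on the work surface; the furniture and walls round the work are solid. World frame = base frame: x ahead of the robot, y to its left, z up, the work surface at z = 0. Lengths are in mm, angles in rad, forces in N, time in s.
With the tool pointing down it reaches from about 350 to 875 mm from the base axis. Payload 4.2 kg.
Tool frame: the origin (TCP) lies at the very end of the fingers, on their centre line; the grasp point (between the pads) lies 19 mm behind it; z points along the fingers, y is the direction in which the jaws open and shut (so a half turn about z gives the same grasp; the last joint's range is limited). The gripper opens to 85 mm and grips with 20 to 120 N. Pads are 22 mm wide; open, the fingers measure 114 mm over their backs; the gripper's body (76 mm by 85 mm) begins 54 mm behind the grasp point. The pads swing forward as they close: fully open they stand 13 mm farther back than shut.
Start: joints at [1.397, 0.385, 0.008, 0, -1.194, -0.259], TCP at [262.1, 567.365, 231.312] pointing down, gripper open.
Joint ranges: [-3.14, 3.14], [-1.21, 2.06], [-1.07, 1.41], [-3.16, 2.05], [-2.99, -0.16], [-3.1, 3.1]. Speed limits (rad/s): [2.79, 2.79, 3.14, 3.14, 3.14, 3.14].

INTERFACE

Orientations are given as a unit quaternion [x, y, z, w].
In Python, from bench import arm, optics, job gives the robot as it stands.
- The arm moves only by the tool send_rows, never from a script. Its argument "steps" is a list that holds one entry, the list of rows, each a list of 5 numbers: the shift along the tool's x, y, z in cm, then the turn about the tool's z in rad, then the opening, from 0 (shut) to 1 (fully open). A call has 1 to 10 rows; each row shifts and turns the pose as measured when the row begins, along the tool's axes as they then stand; what a row does not reach is not made up. A row lasts 1/12 s, in which the tool goes at most 41.7 mm and 7.16 degrees, less where a joint would pass 70% of its speed; a pose out of reach is approached as far as the arm can. A call with a gripper value outside its range is refused whole. The fingers move at their own pace and stop on an object; the grip force is fixed at half the most. Time passes only in rows, so rows that do not move let the fingers close. It gives the time, the measured TCP pose, the force and the opening at its end, in the units of the state.
- arm.read_state(): the state, without advancing time (a new reading comes with each control period).
- optics.get_image(name): name is "scene" or "top" or "wrist"; returns (picture, depth): 400x640x3 uint8, blue, green, red; 400x640 float32, mm along the optical axis (not along the pixel's ray), 0 where there is no reading.
- optics.get_calibration(name): a dict with "K" (3x3 intrinsics, pixels), "rvec" (rotation vector, rad) and "tvec" (3), from world to camera coordinates, as OpenCV has them; the wrist camera has in their place "hand_eye" (4x4, takes a point from camera to tool coordinates, whose origin is the TCP and whose axes are the flange's). Camera axes: x right, y down, z forward; pixel columns grow to the right and rows downward; lengths in mm; the calibration is good to about 2 mm. A picture is of the moment at which its call begins: read the wrist's pose just before it. get_calibration takes no time and is no camera call.
- job.job_done(): hands the job in, once; it reports no verdict.
The state is a dict: "clock": time; "joints": joint angles; "joint_vel": joint speeds; "joint_efforts": joint torques, N m; "position": TCP position; "ee_rot": TCP orientation; "contact_force": force on the tool from outside, world axes, zero at the start; "wrist_torque": the same for the moment, N m; "gripper_width": finger opening in mm.
Only numpy, scipy, OpenCV 4.12 (cv2) and the standard library are available. Lean on these libraries where they do the work, as an engineer would, in place of code of your own. Each camera call takes 0.05 s, during which the arm holds its last target. There are 200 camera calls.

TASK

Put the hand-sewing things away, each in its own holder: the spool of red thread in the red-lined dish and the spool of green thread in the green-lined dish, both standing upright; the brown cake of beeswax in the wider, yellow-lined round dish; and the cream card box in the rectangular blue-lined tray, lined up with it and with its lid still upward. Everything must sit flat inside its holder's rim, and the navy tin, the roll of braid and all other things stay where they are.

Things in the scene. Friction and masses are not known exactly. Their poses are not given: they have to be found in the camera images.
- red_spool: Wooden thread spool wound with red thread, with a round red label on its top, standing upright, 60 mm tall, 0.06 kg. Round flanges 50 mm in diameter: the upper one from 48 to 60 mm height, the lower from 0 to 10 mm; the winding between is narrower. Origin: centre of the underside; z up.
- green_spool: Wooden thread spool wound with green thread, with a round green label on its top, standing upright, 55 mm tall, 0.06 kg. Round flanges 46 mm in diameter: the upper one from 45 to 55 mm height, the lower from 0 to 11 mm; the winding between is narrower. Origin: centre of the underside; z up.
- wax_cake: Brown round cake of beeswax lying flat, 62 mm in diameter, 22 mm high, 0.06 kg. Origin: centre of the underside; z up.
- card_box: Closed cream card box lying flat, lid up, 63 mm along its x, 93 mm along its y, 21 mm high, 0.06 kg; grasp it across the 63 mm. Origin: centre of the underside; z up.
- red_dish: Round shallow wooden dish with a red felt lining, 78 mm over all, 68 mm in diameter inside the rim; holder of the red spool. Fixed to the bench. Origin: centre of the underside; z up. The floor on which the thing stands is 5 mm above the origin; the rim is 5 mm thick and its top is 10 mm above the origin.
- green_dish: Round shallow wooden dish with a green felt lining, 78 mm over all, 68 mm in diameter inside the rim; holder of the green spool. Fixed to the bench. Origin: centre of the underside; z up. The floor on which the thing stands is 5 mm above the origin; the rim is 5 mm thick and its top is 10 mm above the origin.
- wax_dish: Round shallow wooden dish with a yellow lining, 90 mm over all, 80 mm in diameter inside the rim; holder of the beeswax. Fixed to the bench. Origin: centre of the underside; z up. The floor on which the thing stands is 5 mm above the origin; the rim is 5 mm thick and its top is 10 mm above the origin.
- box_tray: Rectangular shallow wooden tray with a blue lining, over all 91 mm along its x and 121 mm along its y, inside 81 by 111 mm; holder of the card box, whose long side goes along the tray's y, either way round. Fixed to the bench. Origin: centre of the underside; z up. The floor on which the thing stands is 5 mm above the origin; the rim is 5 mm thick and its top is 10 mm above the origin.
- navy_tin: Bystander, not to be moved: round navy-blue tin, loose, 70 mm in diameter, 72 mm tall. Origin: centre of the underside; z up.
- braid_roll: Bystander, not to be moved: flat tan roll of braid with a hole in the middle, loose, 72 mm in diameter, 14 mm high. Origin: centre of the underside; z up.
Mind the look-alikes: they are no part of the job. Several things have the shape of the green_spool; the one meant has the colours described above.

How it is judged (in metres and radians):
At the end, for the whole second after the job is handed in: Spools and wax centred in their dishes within 13 mm; box in its tray within 16 mm and 0.3 rad; each on its holder's floor (2 to 9 mm above the holder's underside), upright within 0.12 rad, at rest; navy tin and braid roll within 30 mm of where they stood (horizontal distance between red_spool and red_dish below 0.013 m and z of red_spool in the frame of red_dish between 0.002 and 0.009 m and angle between each of red_spool, green_spool, wax_cake, card_box's own z axis and vertical below 0.12 rad and linear speed of each of red_spool, green_spool, wax_cake, card_box below 0.02 m/s and horizontal distance between green_spool and green_dish below 0.013 m and z of green_spool in the frame of green_dish between 0.002 and 0.009 m and horizontal distance between wax_cake and wax_dish below 0.013 m and z of wax_cake in the frame of wax_dish between 0.002 and 0.009 m and horizontal distance between card_box and box_tray below 0.016 m and z of card_box in the frame of box_tray between 0.002 and 0.009 m and angle between the y axis of card_box and the y axis of box_tray, either way round below 0.3 rad and distance of each of navy_tin, braid_roll from where it was at the start of the episode below 0.03 m); the robot touches nothing.
It fails at once if the navy tin is pushed more than 30 mm (distance of navy_tin from where it was at the start of the episode above 0.03 m).
It fails at once if the roll of braid is pushed more than 30 mm (distance of braid_roll from where it was at the start of the episode above 0.03 m).
It also fails if it takes over 128 s, if anything falls off the work surface, if the arm or the gripper's body presses on something with over 40 N, if the wrist force passes 120 N, or if a joint passes its speed limit or range.

## Working session

There is one attempt and no reset: what is moved stays moved. The work goes in short steps, Python scripts to look and compute and a tool call to move; the robot and the scene stay as the last step left them, time stands still between calls to the robot, and variables do not carry over. Pictures are saved under pics/ and viewed, about 12 in all and at most 16, crops included, and the job is handed in when it is done.

Besides the shell and the picture viewer there is one more tool, called as name(argument=value, ...), one argument or row to a line, values as JSON. send_rows: Moves the arm, as the interface text tells. Its arguments: {"type":"object","properties":{"steps":{"type":"array","items":{"type":"array","items":{"type":"array","items":{"type":"number"}}}}},"required":["steps"]}

```bash
ls; mkdir -p pics
cat > h.py <<'E'
import numpy as np,cv2
from bench import arm,optics,job
from scipy.spatial.transform import Rotation as R
def cam(name):
    c=optics.get_calibration(name);K=np.array(c["K"],float)
    if name=="wrist":
        s=arm.read_state();T=np.eye(4);T[:3,:3]=R.from_quat(s["ee_rot"]).as_matrix();T[:3,3]=s["position"]
        M=T@np.array(c["hand_eye"]);return K,M[:3,:3],M[:3,3]
    r=cv2.Rodrigues(np.array(c["rvec"],float))[0];return K,r.T,-r.T@np.array(c["tvec"],float).ravel()
def ray(C,uv,z):
    K,Rm,o=C;uv=np.atleast_2d(uv).astype(float)
    d=(Rm@np.linalg.inv(K)@np.c_[uv,np.ones(len(uv))].T).T
    return o+d*((z-o[2])/d[:,2])[:,None]
def cloud(C,depth):
    K,Rm,o=C;v,u=np.mgrid[:400,:640]
    d=(np.stack([u,v,np.ones_like(u)],-1)@np.linalg.inv(K).T)*depth[...,None]
    return d@Rm.T+o
E
python3 - <<'E'
from h import *
s=arm.read_state();print({k:np.round(v,3).tolist() for k,v in s.items()})
for n in("top","scene"):
    C=cam(n);p,d=optics.get_image(n);cv2.imwrite(f"pics/{n}0.png",p);np.save(f"pics/{n}0.npy",d);print(n,C[2].round(),C[1].round(2).tolist(),C[0][0])
E
```

```text
pics
{'clock': 0.0, 'joints': [1.397, 0.386, 0.007, -0.001, -1.194, -0.259], 'joint_vel': [-0.0, 0.001, -0.001, 0.0, 0.002, 0.001], 'joint_efforts': [-0.0, -39.229, 18.84, 4.186, -0.005, -0.0], 'position': [261.862, 566.823, 230.193], 'ee_rot': [0.977, -0.215, -0.0, 0.001], 'contact_force': [-0.04, -0.073, -0.506], 'wrist_torque': [-0.062, -0.01, -0.008], 'gripper_width': 85.806}
top [ 267.  107. 1154.] [[0.02, -0.99, 0.16], [-1.0, -0.02, 0.0], [0.0, -0.16, -0.99]] [406.48467429   0.         326.29901813]
scene [ 275. -263.  804.] [[0.91, -0.37, 0.19], [-0.42, -0.81, 0.42], [-0.0, -0.46, -0.89]] [386.93530217   0.         323.19917875]
```

View pics/top0.png

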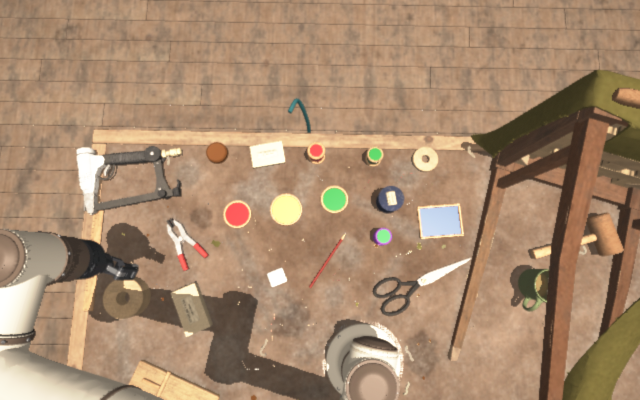

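View pics/scene0.png

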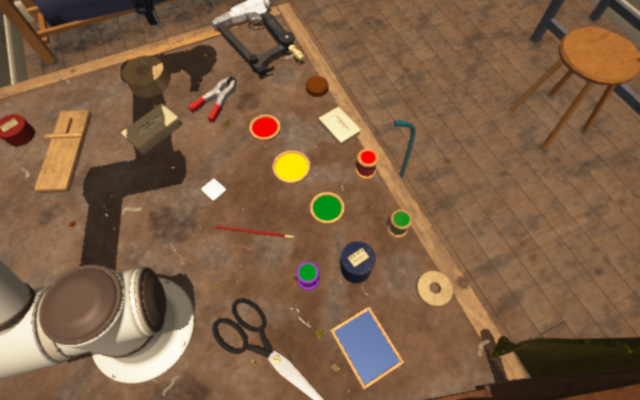

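The top view shows red spool (316,152), green-labelled spools at (375,155) and (383,237), wax (217,153), box (267,154), dishes red (237,214), yellow (286,209), green (334,199), tray (440,221), tin (390,199) and braid (426,159). Of the two green-topped spools, (375,155) has wooden flanges and green thread. (383,237) is purple, so it is the look-alike. I'll confirm that in a crop.

Run:
```python
from h import *
S=cv2.imread("pics/scene0.png");t=cv2.imread("pics/top0.png")
a=cv2.resize(S[195:300,280:420],None,fx=4,fy=4,interpolation=3)
cv2.imwrite("pics/cand.png",a)
C=cam("top");D=np.load("pics/top0.npy");P=cloud(C,D)
hsv=cv2.cvtColor(t,cv2.COLOR_BGR2HSV)
def blob(n,box,lo,hi,z,sc="top"):
    x0,y0,x1,y1=box;m=np.zeros((400,640),np.uint8);m[y0:y1,x0:x1]=cv2.inRange(hsv,lo,hi)[y0:y1,x0:x1]
    c=max(cv2.findContours(m,0,2)[0],key=cv2.contourArea)
    W=ray(C,c[:,0,:],z)[:,:2].astype(np.float32);k=np.zeros_like(m);cv2.drawContours(k,[c],-1,1,-1)
    r=cv2.minAreaRect(W);print(n,"minrect",np.round(r[0],1),np.round(r[1],1),round(r[2],1),"depth z",np.nanmedian(P[...,2][k>0]).round(1),"px",c[:,0].mean(0).round(1), "R",round(np.hypot(*r[0])))
blob("red_spool",(295,138,335,170),(0,150,90),(8,255,255),60)
blob("green_spool",(360,142,390,170),(45,120,60),(80,255,255),55)
blob("wax",(200,138,235,170),(0,60,40),(20,255,140),22)
blob("box",(245,138,290,170),(15,10,150),(40,110,255),21)
blob("red_dish",(215,195,258,235),(0,150,90),(8,255,255),5)
blob("wax_dish",(265,190,306,230),(20,60,150),(35,255,255),5)
blob("green_dish",(315,180,352,220),(45,120,60),(80,255,255),5)
blob("tray",(410,200,470,245),(95,60,60),(125,255,255),5)
blob("tin",(370,180,410,218),(100,60,20),(130,255,140),72)
for u,v in((217,153),(267,155),(316,151),(375,155),(390,199),(426,150),(300,139),(200,140),(237,214),(440,221),(383,236),(300,170),(170,153),(180,188),(150,205)):print((u,v),P[v,u].round())
```

```text
red_spool minrect [568.5 140. ] [28.6 30.6] 1.1 depth z 60.5 px [315.4 150.1] R 585
green_spool minrect [562.4 -25. ] [29.8 28.2] 44.8 depth z 55.7 px [374.9 154.8] R 563
wax minrect [553.1 411.1] [27.  58.5] 42.0 depth z 15.9 px [221.3 157. ] R 689
box minrect [566.4 280.9] [ 91.5 127.3] 1.1 depth z 19.3 px [266.9 158.7] R 632
red_dish minrect [393.4 360.5] [60.  62.7] 1.1 depth z 6.0 px [236.8 213.4] R 534
wax_dish minrect [409.1 223.1] [87.6 86.3] 46.5 depth z 6.3 px [283.8 208.3] R 466
green_dish minrect [441.8  85.5] [55.  57.2] 1.1 depth z 5.4 px [333.6 198.2] R 450Traceback (most recent call last):
  File "<stdin>", line 19, in <module>
  File "<stdin>", line 9, in blob
ValueError: max() iterable argument is empty
```

View pics/cand.png

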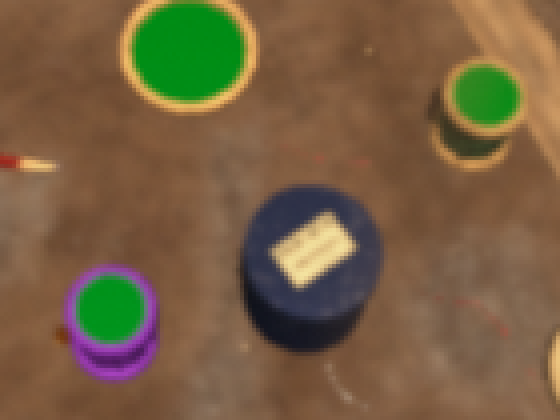

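The crop confirms it: wooden flanges with green thread at scene (400,222) is the green spool, and the purple one is a look-alike. Next I'll get the box, wax, tray and rail.

Run:
```python
from h import *
t=cv2.imread("pics/top0.png");C=cam("top");D=np.load("pics/top0.npy");P=cloud(C,D);hsv=cv2.cvtColor(t,cv2.COLOR_BGR2HSV)
for u,v in((217,153),(267,155),(267,165),(440,221),(390,199),(426,150),(383,236),(217,205),(300,170)):print((u,v),P[v,u].round(),hsv[v,u])
print("rail",[(P[v,u].round()).tolist() for u in(217,267,316,375) for v in(132,137,142,146)])
def rep(n,box,zlo,zhi,z,extra=None):
    x0,y0,x1,y1=box;m=np.zeros((400,640),np.uint8);q=(P[...,2]>zlo)&(P[...,2]<zhi) if extra is None else extra
    m[y0:y1,x0:x1]=q[y0:y1,x0:x1]
    c=max(cv2.findContours(m,0,2)[0],key=cv2.contourArea);r=cv2.minAreaRect(ray(C,c[:,0],z)[:,:2].astype(np.float32))
    print(n,np.round(r[0],1),np.round(r[1],1),round(r[2],1),"px",np.round(cv2.minAreaRect(c)[0],1))
rep("wax",(200,143,235,172),14,40,22)
rep("box",(245,143,290,172),12,40,21)
rep("tray",(410,200,470,245),0,0,5,cv2.inRange(hsv,(95,40,60),(125,255,255))>0)
rep("tin",(370,180,410,218),50,90,72)
rep("braid",(410,145,445,175),8,40,14)
rep("purple",(365,225,400,250),35,80,55)
```

```text
(217, 153) [564. 423.  23.] [ 12 163 178]
(267, 155) [562. 280.  20.] [ 30   8 255]
(267, 165) [533. 279.  16.] [ 18  73 213]
(440, 221) [ 383. -216.    7.] [107  42 241]
(390, 199) [433. -64.  72.] [ 27  32 254]
(426, 150) [ 586. -177.   18.] [ 23  65 253]
(383, 236) [334. -48.  54.] [ 62 103 244]
(217, 205) [417. 419.   3.] [ 14  94 184]
(300, 170) [524. 185.   1.] [ 13  87 176]
rail [[635.0, 434.0, -3.0], [618.0, 432.0, 2.0], [598.0, 426.0, 18.0], [585.0, 425.0, 21.0], [905.0, 416.0, -837.0], [622.0, 286.0, -1.0], [606.0, 285.0, 0.0], [588.0, 281.0, 23.0], [911.0, 167.0, -840.0], [624.0, 141.0, 0.0], [267.0, 107.0, 1154.0], [580.0, 139.0, 61.0], [918.0, -134.0, -844.0], [629.0, -33.0, -4.0], [613.0, -33.0, -2.0], [601.0, -33.0, -1.0]]
wax [566.1 424.8] [56.1 60.4] 1.1 px [216.5 152.5]
box [564.  279.2] [64.3 92.9] 11.2 px [267.2 154.3]
tray [ 387.4 -216.4] [ 71.2 106.5] 1.1 px [440.  219.5]
tin [434.6 -65.5] [67.5 68.5] 90.0 px [390.5 198.5]
braid [ 560.7 -174.9] [69.3 71.5] 89.2 px [425. 159.]
purple [334.5 -47.4] [43.  43.4] 1.1 px [383. 236.]
```

```bash
cat >> h.py <<'E'
def plan(x,y,z,psi):
    s=arm.read_state();M=R.from_quat(s["ee_rot"]).as_matrix();p=np.array(s["position"])
    c=np.arctan2(M[1,0],M[0,0]);d=M.T@(np.array([x,y,z])-p)
    t=-((psi-c+np.pi)%(2*np.pi)-np.pi)
    # turn t applied in n rows; shift given in final axes if turned first
    Mf=M@R.from_rotvec([0,0,t]).as_matrix();df=Mf.T@(np.array([x,y,z])-p)
    print("pos",p.round(1),"psi",c.round(3),"now-axes cm",(d/10).round(2),"turn",round(t,3),"after-turn axes cm",(df/10).round(2),"w",round(s["gripper_width"],1),"t",round(s["clock"],2),"j",np.round(s["joints"],2),"tilt",M[2].round(3))
E
python3 - <<'E'
from h import *
S=cv2.imread("pics/scene0.png");hsv=cv2.cvtColor(S,cv2.COLOR_BGR2HSV);C=cam("scene")
def blob(n,box,lo,hi,z):
    x0,y0,x1,y1=box;m=np.zeros((400,640),np.uint8);m[y0:y1,x0:x1]=cv2.inRange(hsv,lo,hi)[y0:y1,x0:x1]
    c=max(cv2.findContours(m,0,2)[0],key=cv2.contourArea);r=cv2.minAreaRect(ray(C,c[:,0],z)[:,:2].astype(np.float32))
    print(n,np.round(r[0],1),np.round(r[1],1),round(r[2],1))
blob("red_dish",(240,105,290,150),(0,150,90),(8,255,255),5)
blob("wax_dish",(265,140,318,190),(22,150,150),(35,255,255),5)
blob("green_dish",(300,185,352,230),(45,120,60),(80,255,255),5)
blob("tray",(320,300,412,395),(95,60,60),(125,255,255),5)
blob("red_spool",(350,145,382,170),(0,190,190),(8,255,255),60)
blob("green_spool",(385,205,415,230),(45,120,60),(80,255,255),55)
Ct=cam("top");P=cloud(Ct,np.load("pics/top0.npy"))
print("chair",[P[v,u].round().tolist() for u,v in((490,200),(478,250),(457,350),(500,160),(565,250),(580,130),(545,250),(605,235),(540,170),(600,90))])
plan(566,425,120,-1.571)
E
```

```text
red_dish [395.8 360.8] [64.9 62.3] 29.7
wax_dish [411.6 221.3] [76.9 78. ] 65.2
green_dish [443.7  86.1] [61.2 62.1] 65.2
tray [ 387.  -217.1] [ 77.1 106.9] 5.4
red_spool [570.8 137.7] [32.7 34.4] 65.2
green_spool [565.6 -27. ] [30.1 32.2] 65.2
chair [[440.0, -344.0, 46.0], [302.0, -303.0, 53.0], [39.0, -246.0, 31.0], [548.0, -367.0, 69.0], [292.0, -307.0, 446.0], [516.0, -364.0, 425.0], [306.0, -498.0, 26.0], [349.0, -647.0, 55.0], [474.0, -366.0, 272.0], [574.0, -374.0, 473.0]]
pos [261.9 566.9 230.3] psi -0.433 now-axes cm [33.55  0.1  11.04] turn 1.138 after-turn axes cm [ 14.16 -30.42  11.04] w 85.2 t 0.1 j [ 1.4   0.39  0.01 -0.   -1.19 -0.26] tilt [ 0.     0.002 -1.   ]
```

send_rows(
  steps=[
    [[3.4,0,0.7,0,1],[3.4,0,0.7,0,1],[3.4,0,0.7,0,1],[3.4,0,0.7,0,1],[3.4,0,0.7,0,1],[3.4,0,0.7,0,1],[3.4,0,0.7,0,1],[3.4,0,0.7,0,1],[3.4,0,0.7,0,1],[3,0,0.7,0,1]],
  ],
)

```text
clock: 0.93
position: [572.8, 424.4, 153.2]
ee_rot: [0.978, -0.208, -0.003, 0.003]
contact_force: [0.4, 0.5, 0.6]
gripper_width: 85.2
```

send_rows(
  steps=[
    [[0,0,0,0.12,1],[0,0,0,0.12,1],[0,0,0,0.12,1],[0,0,0,0.12,1],[0,0,0,0.12,1],[0,0,0,0.12,1],[0,0,0,0.12,1],[0,0,0,0.12,1],[0,0,0,0.12,1],[0,0,0,0.06,1]],
  ],
)

```text
clock: 1.77
position: [577.2, 414.0, 138.6]
ee_rot: [-0.693, 0.721, 0.001, -0.015]
contact_force: [0.1, 0.0, -0.7]
gripper_width: 85.2
```

Run:
```python
from h import *
plan(566,425,120,-1.571)
C=cam("wrist");p,d=optics.get_image("wrist");cv2.imwrite("pics/w1.png",p)
P=cloud(C,d);print(C[2],P[200,320])
```

```text
pos [577.2 414.  138.6] psi -1.611 now-axes cm [-1.1   1.12  1.86] turn -0.04 after-turn axes cm [-1.14  1.08  1.86] w 85.2 t 1.77 j [ 0.85  0.61  0.15 -0.   -1.14 -0.89] tilt [ 0.02   0.022 -1.   ]
[577.94567423 347.42181908 282.30788335] [579.68799333 421.06434631  20.66697414]
```

View pics/w1.png

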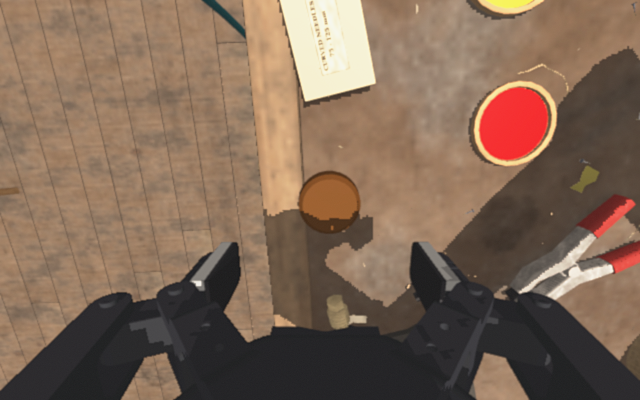

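Wrist view: the wax is at (330,202), the red dish at (514,123), and the box at top (330,45). I'll measure those from here and compare with the top view.

```bash
cat >> h.py <<'E'
def wblob(p,C,n,lo,hi,z,box=(0,0,640,260)):
    hsv=cv2.cvtColor(p,cv2.COLOR_BGR2HSV);x0,y0,x1,y1=box;m=np.zeros((400,640),np.uint8);m[y0:y1,x0:x1]=cv2.inRange(hsv,lo,hi)[y0:y1,x0:x1]
    c=max(cv2.findContours(m,0,2)[0],key=cv2.contourArea);h=cv2.convexHull(c)
    r=cv2.minAreaRect(ray(C,h[:,0],z)[:,:2].astype(np.float32));print(n,np.round(r[0],1),np.round(r[1],1),round(r[2],1));return r
E
python3 - <<'E'
from h import *
p=cv2.imread("pics/w1.png");C=cam("wrist")
hsv=cv2.cvtColor(p,cv2.COLOR_BGR2HSV);print(hsv[200,330],hsv[225,330],hsv[200,370],hsv[245,330],hsv[60,330],hsv[123,514])
wblob(p,C,"red_dish",(0,200,100),(8,255,255),5)
c=cv2.HoughCircles(cv2.cvtColor(p,cv2.COLOR_BGR2GRAY)[150:260,270:390],cv2.HOUGH_GRADIENT,1,50,param1=80,param2=15,minRadius=24,maxRadius=38)
print(c); 
for u,v,r in c[0][:2]: print(ray(C,(u+270,v+150),22),r/C[0][0,0]*(C[2][2]-22))
wblob(p,C,"box",(15,10,170),(35,80,255),21,(285,0,380,110))
E
```

```text
[ 13 173 158] [ 14 161  81] [ 14  94 165] [12 81 79] [ 30  13 247] [  0 206 246]
red_dish [392.3 358.9] [62.  65.1] 5.7
[[[59.5 53.5 29.4]]]
[[570.70278781 424.40667995  22.        ]] 26.683163955128194
box [565.3 287. ] [63.1 78.1] 11.4
```

send_rows(
  steps=[
    [[-0.4,0.3,1.5,-0.04,1],[-0.4,0.3,2,0,1],[-0.3,0.3,2,0,1],[0,0,2,0,1],[0,0,1.5,0,1],[0,0,1,0,1],[0,0,0.5,0,1],[0,0,0,0,1],[0,0,0,0,1]],
  ],
)

```text
clock: 2.57
position: [565.4, 422.9, 27.4]
ee_rot: [0.711, -0.703, -0.001, 0.016]
contact_force: [0.2, 0.2, 0.2]
gripper_width: 85.3
```

Run:
```python
from h import *
plan(568.5,425,2.5,-1.571)
```

```text
pos [565.4 422.9  27.4] psi -1.558 now-axes cm [-0.26 -0.37  2.48] turn 0.013 after-turn axes cm [-0.26 -0.37  2.48] w 85.3 t 2.57 j [ 0.87  0.71  0.04 -0.01 -0.93 -0.85] tilt [ 0.021  0.024 -0.999]
```

send_rows(
  steps=[
    [[-0.1,-0.1,0.5,0,1],[-0.1,-0.1,0.6,0,1],[0,0,0.5,0,1],[0,0,0.3,0,1],[0,0,0.1,0,1],[0,0,0,0,1],[0,0,0,0,1]],
  ],
)

```text
clock: 3.15
position: [569.2, 426.3, 9.3]
ee_rot: [0.712, -0.702, -0.001, 0.012]
contact_force: [-0.2, 0.8, -0.6]
gripper_width: 85.3
```

send_rows(
  steps=[
    [[0,0,0.3,0,1],[0,0,0.3,0,1],[0,0,0,0,1],[0,0,0,0,0.6],[0,0,0,0,0.4],[0,0,0,0,0.2],[0,0,0,0,0],[0,0,0,0,0],[0,0,0,0,0],[0,0,0,0,0]],
  ],
)

```text
clock: 3.98
position: [569.5, 426.8, 4.1]
ee_rot: [0.712, -0.702, -0.001, 0.011]
contact_force: [0.1, 0.6, 0.3]
gripper_width: 59.6
```

send_rows(
  steps=[
    [[0,0,0,0,0],[0,0,0,0,0],[0,0,-0.5,0,0],[0,0,-1.5,0,0],[0,0,-2,0,0],[0,0,-2,0,0],[0,0,-1.5,0,0],[0,0,-0.5,0,0],[0,0,0,0,0],[0,0,0,0,0]],
  ],
)

```text
clock: 4.82
position: [569.6, 426.5, 85.6]
ee_rot: [0.711, -0.703, -0.001, 0.014]
contact_force: [0.3, 0.5, -0.4]
gripper_width: 59.5
```

Run:
```python
from h import *
plan(410.5,222,100,-1.571)
p,d=optics.get_image("wrist");cv2.imwrite("pics/w2.png",p)
```

```text
pos [569.6 426.5  85.6] psi -1.558 now-axes cm [20.27 16.19 -0.71] turn 0.013 after-turn axes cm [20.48 15.92 -0.71] w 59.5 t 4.82 j [ 0.87  0.66  0.1  -0.01 -1.04 -0.85] tilt [ 0.018  0.022 -1.   ]
```

View pics/w2.png

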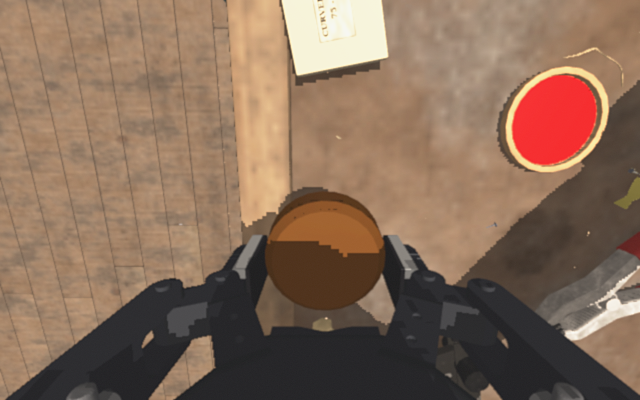

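Wax is held, centred at (325,250). Moving to its dish.

send_rows(
  steps=[
    [[1.2,0.9,-0.2,0,0],[2.4,1.9,-0.2,0,0],[2.7,2.1,-0.1,0,0],[2.7,2.1,-0.1,0,0],[2.7,2.1,-0.1,0,0],[2.7,2.1,0,0,0],[2,1.6,0,0,0],[1,0.8,0,0,0],[0,0,0,0,0],[0,0,0,0,0]],
  ],
)

```text
clock: 5.7
position: [423.2, 237.0, 86.4]
ee_rot: [0.711, -0.703, -0.002, 0.026]
contact_force: [0.1, 0.2, -0.0]
gripper_width: 59.9
```

Run:
```python
from h import *
plan(410.5,222,100,-1.571)
C=cam("wrist");p,d=optics.get_image("wrist");cv2.imwrite("pics/w3.png",p)
s=arm.read_state();print("wax ctr",ray(C,(325,251),s["position"][2]+18))
wblob(p,C,"green dish",(45,180,40),(80,255,255),5)
```

```text
pos [423.2 237.   86.4] psi -1.559 now-axes cm [ 1.54  1.34 -1.25] turn 0.012 after-turn axes cm [ 1.55  1.32 -1.25] w 59.9 t 5.7 j [ 0.84  0.34 -0.48 -0.01 -0.8  -0.83] tilt [ 0.034  0.039 -0.999]
wax ctr [[424.16871256 231.66054909 104.3127524 ]]Traceback (most recent call last):
  File "<stdin>", line 5, in <module>
  File "h.py", line 27, in wblob
    c=max(cv2.findContours(m,0,2)[0],key=cv2.contourArea);h=cv2.convexHull(c)
ValueError: max() iterable argument is empty
```

send_rows(
  steps=[
    [[0.2,0.3,0.3,0.01,0],[0.3,0.4,0.7,0,0],[0.2,0.3,1,0,0],[0,0,1,0,0],[0,0,1,0,0],[0,0,0.8,0,0],[0,0,0.4,0,0],[0,0,0,0,0],[0,0,0,0,0]],
  ],
)

```text
clock: 6.5
position: [412.9, 232.1, 27.8]
ee_rot: [0.707, -0.706, -0.001, 0.026]
contact_force: [0.2, 0.6, -0.7]
gripper_width: 59.4
```

Run:
```python
from h import *
plan(410.5,226,10,-1.571)
C=cam("wrist");p,d=optics.get_image("wrist");cv2.imwrite("pics/w3.png",p)
s=arm.read_state();print("wax ctr",ray(C,(325,251),s["position"][2]+18))
```

```text
pos [412.9 232.1  27.8] psi -1.569 now-axes cm [0.54 0.17 1.81] turn 0.002 after-turn axes cm [0.54 0.17 1.81] w 59.4 t 6.5 j [ 0.85  0.42 -0.56 -0.01 -0.64 -0.84] tilt [ 0.036  0.039 -0.999]
wax ctr [[413.83683172 226.59674363  45.94466066]]
```

View pics/w3.png

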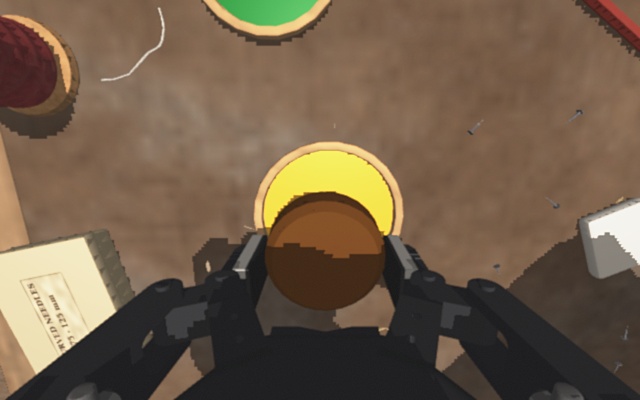

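Wax at (325,251), above and slightly short of the dish. The dish rim spans columns 254–403 and its top is at row 142. I'll compare its centre with my estimate.

Run:
```python
from h import *
C=cam("wrist");q=ray(C,[(254,210),(403,210),(328,142)],10);print(q.round(1))
print("centre est",(q[0]+q[1])[:2]/2,"y from top edge",q[2,1]+45); print(C[1].round(3).tolist())
```

```text
[[454.1 216.6  10. ]
 [365.6 217.6  10. ]
 [410.8 177.4  10. ]]
centre est [409.85695628 217.12070253] y from top edge 222.4315719168909
[[-0.999, 0.009, -0.038], [-0.001, 0.971, 0.241], [0.039, 0.241, -0.97]]
```

send_rows(
  steps=[
    [[0.2,0.15,0.3,0,0],[0.2,0.15,0.4,0,0],[0,0,0.4,0,0],[0,0,0.3,0,0],[0,0,0.2,0,0],[0,0,0.1,0,0],[0,0,0,0,0],[0,0,0,0,0]],
  ],
)

```text
clock: 7.22
position: [410.0, 228.0, 11.0]
ee_rot: [0.707, -0.706, -0.001, 0.024]
contact_force: [0.5, 0.2, -0.4]
gripper_width: 59.7
```

send_rows(
  steps=[
    [[0,0,0.2,0,0],[0,0,0,0,0],[0,0,0,0,0.8],[0,0,0,0,1],[0,0,0,0,1],[0,0,-0.5,0,1],[0,0,-1.5,0,1],[0,0,-2,0,1],[0,0,-2,0,1],[0,0,-2,0,1]],
  ],
)

```text
clock: 8.05
position: [411.0, 228.6, 89.4]
ee_rot: [0.707, -0.706, -0.001, 0.029]
contact_force: [0.2, 1.0, -0.1]
gripper_width: 85.6
```

send_rows(
  steps=[
    [[0,0,-2,0,1],[0,0,-1.5,0,1],[0,0,-0.8,0,1],[0,0,0,0,1],[0,0,0,0,1]],
  ],
)

```text
clock: 8.47
position: [414.6, 232.0, 140.0]
ee_rot: [0.708, -0.706, -0.001, 0.024]
contact_force: [0.7, 0.3, -1.4]
gripper_width: 85.5
```

Run:
```python
from h import *
C=cam("wrist");p,d=optics.get_image("wrist");cv2.imwrite("pics/w4.png",p)
plan(565,280,120,-1.375)
```

```text
pos [414.6 231.9 139.8] psi -1.568 now-axes cm [ -4.84 -15.11   1.29] turn -0.193 after-turn axes cm [ -1.84 -15.76   1.29] w 85.2 t 8.52 j [ 0.85  0.25 -0.45 -0.01 -0.92 -0.84] tilt [ 0.033  0.035 -0.999]
```

View pics/w4.png

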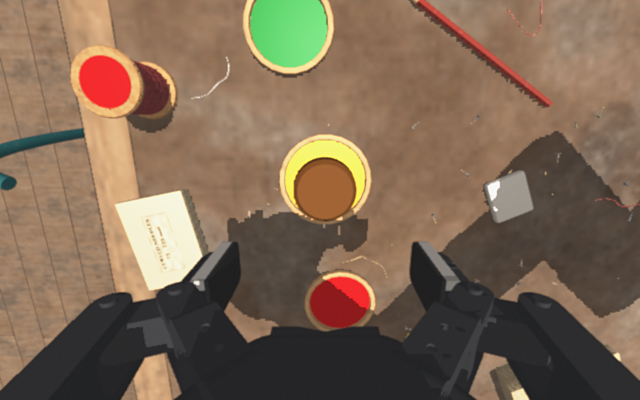

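The wax (325,189) sits low in the dish (325,179). I'll measure how much of that is parallax.

Run:
```python
from h import *
C=cam("wrist");p=cv2.imread("pics/w4.png")
wblob(p,C,"wax",(5,150,60),(17,255,255),27,(285,140,365,225))
print("wax edges",ray(C,[(294,189),(356,189),(325,158),(325,221)],27).round(1).tolist())
print("dish edges",ray(C,[(280,178),(371,178),(325,134),(325,223)],10).round(1).tolist())
D=optics.get_image("wrist")[1];P=cloud(C,D);print([P[v,u].round(1).tolist() for u,v in((305,185),(345,185),(325,165),(325,210))])
wblob(p,C,"box",(15,10,170),(35,80,255),21,(105,175,225,295))
```

```text
wax [411.  226.5] [58.6 56.5] 89.9
wax edges [[439.1, 225.6, 27.0], [382.0, 225.9, 27.0], [410.7, 197.3, 27.0], [410.6, 256.8, 27.0]]
dish edges [[453.6, 218.4, 10.0], [365.0, 218.9, 10.0], [410.1, 176.8, 10.0], [410.0, 264.9, 10.0]]
[[429.0, 221.8, 27.2], [392.2, 222.2, 26.4], [410.7, 203.5, 27.2], [410.6, 246.0, 26.8]]
box [566.3 278.6] [63.6 92.6] 11.4
```

Wax is flat (top at z 27) and about 6 mm off centre, within tolerance. Next is the box.

send_rows(
  steps=[
    [[0,0,0,-0.1,1],[0,-1.2,0.2,-0.09,1],[-0.4,-2.3,0.3,0,1],[-0.4,-2.8,0.5,0,1],[-0.4,-2.8,0.6,0,1],[-0.3,-2.5,0.6,0,1],[-0.2,-1.8,0.6,0,1],[0,-1,0.4,0,1],[0,0,0,0,1],[0,0,0,0,1]],
  ],
)

```text
clock: 9.4
position: [549.3, 270.4, 83.4]
ee_rot: [0.774, -0.632, -0.006, 0.038]
contact_force: [-0.4, 0.4, 0.3]
gripper_width: 85.2
```

Run:
```python
from h import *
C=cam("wrist");p,d=optics.get_image("wrist");cv2.imwrite("pics/w5.png",p)
wblob(p,C,"box",(15,10,150),(35,80,255),21,(240,100,400,320))
plan(566,279,3,-1.373)
```

```text
box [570.8 260.6] [63.1 55.8] 11.3
pos [548.9 270.3  83.4] psi -1.368 now-axes cm [-0.82 -2.38  7.87] turn 0.005 after-turn axes cm [-0.83 -2.38  7.87] w 85.6 t 9.45 j [ 0.72  0.53 -0.15 -0.   -0.96 -0.52] tilt [ 0.038  0.067 -0.997]
```

Tool tilt has crept up to 0.077 rad, apparently from fast rows. I'll move more slowly and watch it.

send_rows(
  steps=[
    [[-0.2,-0.5,0,0,1],[-0.2,-0.5,0,0,1],[-0.2,-0.5,0,0,1],[-0.2,-0.5,0,0,1],[0,-0.3,0,0,1],[0,0,0,0,1],[0,0,0,0,1],[0,0,0,0,1]],
  ],
)

```text
clock: 10.12
position: [569.5, 284.4, 85.0]
ee_rot: [0.775, -0.631, -0.006, 0.036]
contact_force: [-0.2, -0.7, 0.4]
gripper_width: 85.0
```

send_rows(
  steps=[
    [[0,0,-2,0,1],[0,0,-3,0,1],[0,0,0,0,1],[0,0,0,0,1],[0,0,0,0,1],[0,0,0,0,1]],
  ],
)

```text
clock: 10.62
position: [570.9, 285.7, 135.8]
ee_rot: [0.775, -0.631, -0.007, 0.038]
contact_force: [0.4, -0.1, -0.5]
gripper_width: 85.3
```

Run:
```python
from h import *
plan(566,279,3,-1.373)
```

```text
pos [570.9 285.7 135.8] psi -1.366 now-axes cm [ 0.07 -0.28 13.3 ] turn 0.007 after-turn axes cm [ 0.06 -0.28 13.3 ] w 85.3 t 10.62 j [ 0.72  0.52 -0.03 -0.   -1.1  -0.51] tilt [ 0.037  0.067 -0.997]
```

send_rows(
  steps=[
    [[0,-0.1,0.8,0,1],[0,-0.1,1.5,0,1],[0,0,2,0,1],[0,0,2,0,1],[0,0,2,0,1],[0,0,1.2,0,1],[0,0,0.6,0,1],[0,0,0.2,0,1],[0,0,0,0,1],[0,0,0,0,1]],
  ],
)

```text
clock: 11.45
position: [563.1, 277.6, 19.8]
ee_rot: [0.774, -0.632, -0.008, 0.043]
contact_force: [0.4, -0.4, -0.4]
gripper_width: 85.2
```

Run:
```python
from h import *
plan(566,279,5,-1.373)
```

```text
pos [563.1 277.6  19.8] psi -1.367 now-axes cm [-0.14 -0.42  1.44] turn 0.006 after-turn axes cm [-0.14 -0.42  1.44] w 85.2 t 11.45 j [ 0.71  0.64 -0.15 -0.   -0.87 -0.51] tilt [ 0.042  0.077 -0.996]
```

send_rows(
  steps=[
    [[-0.1,-0.2,0.3,0,1],[0,-0.1,0.4,0,1],[0,0,0.4,0,1],[0,0,0.2,0,1],[0,0,0,0,1],[0,0,0,0,1]],
  ],
)

```text
clock: 11.95
position: [567.3, 280.1, 8.5]
ee_rot: [0.774, -0.632, -0.007, 0.04]
contact_force: [0.3, -0.1, 0.5]
gripper_width: 85.4
```

Run:
```python
from h import *
plan(566,279,5,-1.373)
```

```text
pos [567.3 280.1   8.5] psi -1.367 now-axes cm [0.07 0.12 0.36] turn 0.006 after-turn axes cm [0.07 0.12 0.36] w 85.4 t 11.95 j [ 0.71  0.65 -0.15 -0.   -0.85 -0.51] tilt [ 0.039  0.071 -0.997]
```

send_rows(
  steps=[
    [[0,0,0.3,0,1],[0,0,0,0,1],[0,0,0,0,0.6],[0,0,0,0,0.4],[0,0,0,0,0.2],[0,0,0,0,0],[0,0,0,0,0],[0,0,0,0,0],[0,0,0,0,0],[0,0,0,0,0]],
  ],
)

```text
clock: 12.78
position: [567.5, 280.5, 6.5]
ee_rot: [0.774, -0.631, -0.007, 0.039]
contact_force: [0.4, 0.3, 0.6]
gripper_width: 61.2
```

send_rows(
  steps=[
    [[0,0,-0.3,0,0],[0,0,-0.6,0,0],[0,0,-1,0,0],[0,0,-1,0,0],[0,0,-1,0,0],[0,0,-1,0,0],[0,0,-1,0,0],[0,0,-1,0,0],[0,0,-1,0,0],[0,0,-1,0,0]],
  ],
)

```text
clock: 13.62
position: [572.7, 284.8, 103.5]
ee_rot: [0.774, -0.632, -0.008, 0.04]
contact_force: [-1.0, 0.4, -1.3]
gripper_width: 61.6
```

Run:
```python
from h import *
plan(387,-217,130,-1.48)
```

```text
pos [572.7 284.8 103.5] psi -1.367 now-axes cm [45.46 28.33  1.11] turn 0.113 after-turn axes cm [48.36 23.03  1.11] w 61.6 t 13.62 j [ 0.71  0.55 -0.05 -0.   -1.04 -0.51] tilt [ 0.038  0.071 -0.997]
```

send_rows(
  steps=[
    [[1,0.6,-0.2,0.05,0],[2,1.1,-0.2,0.06,0],[2.2,1.1,0,0,0],[2.2,1.1,0,0,0],[2.2,1.1,0,0,0],[2.2,1.1,0,0,0],[2.2,1.1,0,0,0],[2.2,1.1,0,0,0],[1.5,0.7,0,0,0],[0,0,0,0,0]],
  ],
)

```text
clock: 14.45
position: [501.8, 95.9, 131.3]
ee_rot: [0.738, -0.674, -0.003, 0.033]
contact_force: [-0.4, 0.6, -0.5]
gripper_width: 61.1
```

Run:
```python
from h import *
plan(387,-217,130,-1.477)
```

```text
pos [501.8  95.9 131.3] psi -1.479 now-axes cm [30.08 14.21  2.1 ] turn -0.002 after-turn axes cm [30.05 14.27  2.1 ] w 61.1 t 14.45 j [ 0.52  0.32 -0.38  0.02 -0.94 -0.44] tilt [ 0.04   0.054 -0.998]
```

send_rows(
  steps=[
    [[1.2,0.5,0,0,0],[2.2,1.1,0,0,0],[2.3,1.1,0,0,0],[2.3,1.1,0,0,0],[2.3,1.1,0,0,0],[2.3,1.1,0,0,0],[2.3,1.1,0,0,0],[2.3,1.1,0,0,0],[2.3,1.1,0,0,0],[2.3,1.1,0,0,0]],
  ],
)

```text
clock: 15.28
position: [422.7, -135.4, 149.0]
ee_rot: [0.743, -0.669, -0.0, 0.029]
contact_force: [0.8, -0.6, -1.2]
gripper_width: 60.7
```

Run:
```python
from h import *
plan(387,-217,130,-1.477)
```

```text
pos [ 422.7 -135.4  149. ] psi -1.466 now-axes cm [7.66 4.3  2.39] turn 0.011 after-turn axes cm [7.71 4.22 2.39] w 60.7 t 15.28 j [ 0.09  0.18 -0.54  0.05 -0.9  -0.02] tilt [ 0.039  0.044 -0.998]
```

send_rows(
  steps=[
    [[1.8,1,0,0,0],[1.5,0.8,0,0,0],[1.3,0.6,0,0.01,0],[0.8,0.4,0,0,0],[0.4,0.2,0,0,0],[0,0,0,0,0],[0,0,0,0,0]],
  ],
)

```text
clock: 15.87
position: [398.2, -202.2, 154.6]
ee_rot: [0.738, -0.674, 0.001, 0.028]
contact_force: [0.4, -0.3, -0.4]
gripper_width: 61.2
```

Run:
```python
from h import *
plan(387,-217,30,-1.477)
C=cam("wrist");p,d=optics.get_image("wrist");cv2.imwrite("pics/w6.png",p)
```

```text
pos [ 398.2 -202.2  154.6] psi -1.479 now-axes cm [ 0.87  0.75 12.54] turn -0.002 after-turn axes cm [ 0.87  0.75 12.54] w 61.2 t 15.87 j [-0.07  0.17 -0.54  0.06 -0.9   0.12] tilt [ 0.04   0.04  -0.998]
```

View pics/w6.png

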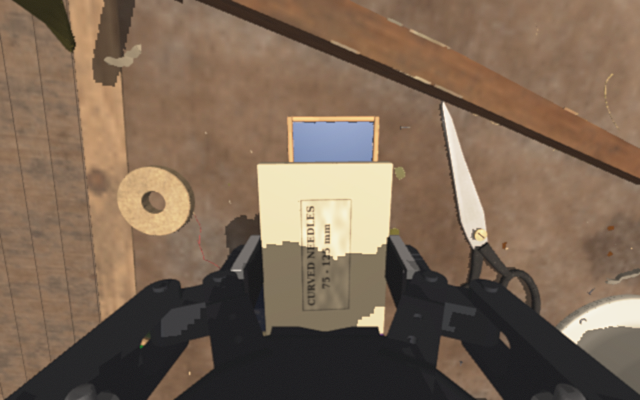

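Box held at (325,245), aligned with the tray beyond it (288–380, far rim at row 117). The chair bar lies clear of it. Descending.

send_rows(
  steps=[
    [[0.2,0.2,0.6,0,0],[0.2,0.3,1.2,0,0],[0.2,0.2,1.5,0,0],[0,0,1.6,0,0],[0,0,1.6,0,0],[0,0,1.6,0,0],[0,0,1.5,0,0],[0,0,1,0,0],[0,0,0.5,0,0],[0,0,0,0,0]],
  ],
)

```text
clock: 16.75
position: [390.8, -209.7, 37.6]
ee_rot: [0.743, -0.669, 0.003, 0.028]
contact_force: [-0.3, -0.3, -0.3]
gripper_width: 60.8
```

Run:
```python
from h import *
plan(387,-215,13,-1.477)
C=cam("wrist");p,d=optics.get_image("wrist");cv2.imwrite("pics/w6b.png",p)
print("tray rim far row117 check", [ray(cam("wrist"),(330,r),10).round(0).tolist() for r in (60,80,100,120)])
hsv=cv2.cvtColor(p,cv2.COLOR_BGR2HSV);m=cv2.inRange(hsv,(95,40,60),(125,255,255));m[260:]=0
c=max(cv2.findContours(m,0,2)[0],key=cv2.contourArea);x,y,w,h=cv2.boundingRect(c);print(x,y,w,h,ray(C,[(x,y),(x+w,y),(x+w/2,y)],5).round(1).tolist())
```

```text
pos [ 390.8 -209.7   37.6] psi -1.466 now-axes cm [0.39 0.34 2.49] turn 0.011 after-turn axes cm [0.39 0.34 2.49] w 60.8 t 16.75 j [-0.09  0.35 -0.7   0.09 -0.56  0.12] tilt [ 0.041  0.038 -0.998]
tray rim far row117 check [[[398.0, -309.0, 10.0]], [[397.0, -298.0, 10.0]], [[395.0, -288.0, 10.0]], [[394.0, -277.0, 10.0]]]
268 130 132 105 [[430.2, -267.0, 5.0], [350.5, -275.3, 5.0], [390.7, -271.1, 5.0]]
```

send_rows(
  steps=[
    [[0.2,0.2,0.3,0.01,0],[0.2,0.2,0.5,0,0],[0,0,0.5,0,0],[0,0,0.5,0,0],[0,0,0.3,0,0],[0,0,0.2,0,0],[0,0,0,0,0],[0,0,0,0,0]],
  ],
)

```text
clock: 17.47
position: [388.9, -215.8, 15.4]
ee_rot: [0.739, -0.673, 0.006, 0.026]
contact_force: [0.2, 0.6, -0.4]
gripper_width: 61.3
```

send_rows(
  steps=[
    [[0,0.1,0.2,0,0],[0,0,0.1,0,0],[0,0,0,0,0],[0,0,0,0,0.8],[0,0,0,0,1],[0,0,0,0,1],[0,0,0,0,1],[0,0,-0.5,0,1],[0,0,-1,0,1],[0,0,-1.5,0,1]],
  ],
)

```text
clock: 18.3
position: [387.2, -214.4, 42.0]
ee_rot: [0.74, -0.673, 0.004, 0.027]
contact_force: [-0.5, -1.4, -0.1]
gripper_width: 85.5
```

send_rows(
  steps=[
    [[0,0,-2,0,1],[0,0,-2,0,1],[0,0,-2,0,1],[0,0,-2,0,1],[0,0,-2,0,1],[0,0,-1,0,1],[0,0,-0.5,0,1],[0,0,0,0,1],[0,0,0,0,1]],
  ],
)

```text
clock: 19.05
position: [391.1, -208.7, 167.9]
ee_rot: [0.74, -0.672, 0.007, 0.024]
contact_force: [-0.7, -0.8, 0.1]
gripper_width: 85.7
```

Run:
```python
from h import *
C=cam("wrist");p,d=optics.get_image("wrist");cv2.imwrite("pics/w7.png",p)
wblob(p,C,"box",(15,10,150),(35,80,255),26,(255,100,400,320))
plan(566,-26,150,-1.477)
P=cloud(C,d);print([P[v,u].round(1).tolist() for u,v in((310,160),(340,160),(300,200),(350,200))])
```

```text
box [ 389.4 -219.6] [63.  86.3] 4.9
pos [ 391.  -208.7  167.7] psi -1.475 now-axes cm [-16.57 -19.19   0.54] turn 0.002 after-turn axes cm [-16.61 -19.15   0.54] w 85.5 t 19.1 j [-0.09  0.14 -0.53  0.06 -0.92  0.15] tilt [ 0.043  0.028 -0.999]
[[405.2, -238.2, 26.7], [375.3, -240.9, 25.8], [412.0, -196.1, 26.0], [360.4, -200.4, 25.1]]
```

View pics/w7.png

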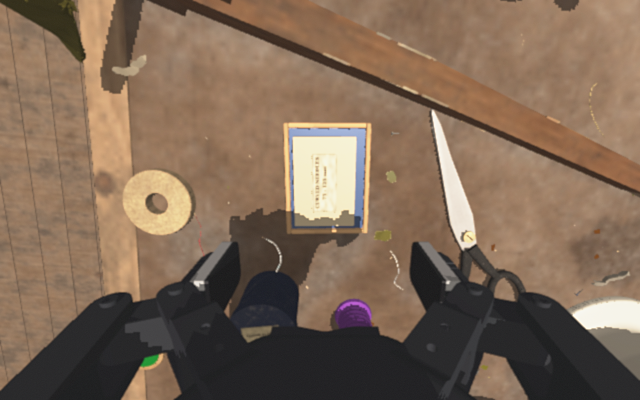

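The box lies flat in the tray (tray 285–371 × 124–234, box within). Now to the green spool.

send_rows(
  steps=[
    [[-0.8,-1,0,0,1],[-1.5,-1.7,0,0,1],[-1.8,-2,0,0,1],[-1.8,-2,0,0,1],[-1.8,-2,0,0,1],[-1.8,-2,0,0,1],[-1.8,-2,0,0,1],[-1.5,-1.7,0,0,1],[-0.7,-1,0,0,1],[0,0,0,0,1]],
  ],
)

```text
clock: 19.93
position: [534.8, -49.7, 144.5]
ee_rot: [0.738, -0.673, -0.001, 0.032]
contact_force: [0.0, 0.7, -1.3]
gripper_width: 85.3
```

Run:
```python
from h import *
plan(564,-26,80,-1.477)
C=cam("wrist");p,d=optics.get_image("wrist");cv2.imwrite("pics/w8.png",p)
wblob(p,C,"green label",(45,120,40),(80,255,255),55,(150,60,480,330))
```

```text
pos [534.8 -49.7 144.5] psi -1.478 now-axes cm [-2.36 -3.44  6.2 ] turn -0.001 after-turn axes cm [-2.36 -3.44  6.2 ] w 85.3 t 19.93 j [ 0.23  0.34 -0.32  0.04 -0.97 -0.16] tilt [ 0.042  0.049 -0.998]
green label [460.2  48. ] [53.9 44. ] 3.0
```

send_rows(
  steps=[
    [[-0.3,-0.5,0.3,0,1],[-0.5,-0.8,0.8,0,1],[-0.5,-0.7,1,0,1],[-0.5,-0.6,1,0,1],[-0.2,-0.2,1,0,1],[0,0,0.6,0,1],[0,0,0.3,0,1],[0,0,0,0,1],[0,0,0,0,1]],
  ],
)

```text
clock: 20.73
position: [555.0, -31.7, 83.8]
ee_rot: [0.736, -0.676, -0.004, 0.036]
contact_force: [-0.5, 0.3, 1.1]
gripper_width: 85.1
```

Run:
```python
from h import *
plan(564,-26,31,-1.477)
C=cam("wrist");p,d=optics.get_image("wrist");cv2.imwrite("pics/w9.png",p)
```

```text
pos [555.  -31.7  83.8] psi -1.483 now-axes cm [-0.72 -1.25  5.19] turn -0.006 after-turn axes cm [-0.71 -1.26  5.19] w 85.1 t 20.73 j [ 0.25  0.44 -0.33  0.04 -0.86 -0.19] tilt [ 0.042  0.058 -0.997]
```

View pics/w9.png

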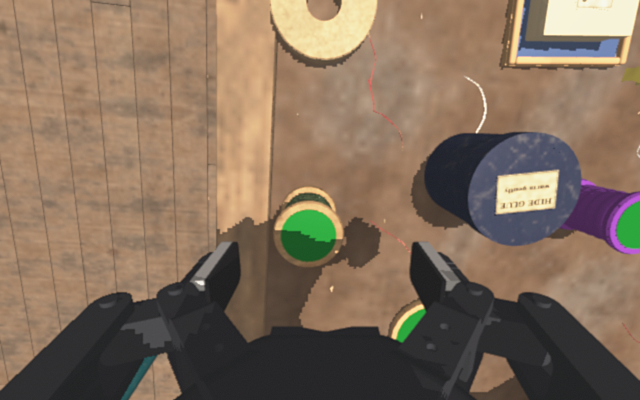

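Green spool at (308,235), between the jaws and matching the plan; tin and braid are clear. Descending.

send_rows(
  steps=[
    [[-0.3,-0.4,0.4,0,1],[-0.3,-0.4,0.8,0,1],[-0.1,-0.2,1,0,1],[0,0,1,0,1],[0,0,0.8,0,1],[0,0,0.5,0,1],[0,0,0.2,0,1],[0,0,0,0,1],[0,0,0,0,1]],
  ],
)

```text
clock: 21.53
position: [562.7, -25.7, 31.6]
ee_rot: [0.736, -0.676, -0.004, 0.035]
contact_force: [0.9, 0.1, 0.6]
gripper_width: 85.5
```

Run:
```python
from h import *
plan(564,-26,30,-1.477)
```

```text
pos [562.7 -25.7  31.6] psi -1.484 now-axes cm [ 0.03 -0.13  0.16] turn -0.007 after-turn axes cm [ 0.03 -0.13  0.16] w 85.5 t 21.53 j [ 0.26  0.52 -0.36  0.05 -0.75 -0.21] tilt [ 0.042  0.057 -0.998]
```

send_rows(
  steps=[
    [[0,-0.1,0.2,0,1],[0,0,0,0,0.7],[0,0,0,0,0.5],[0,0,0,0,0.3],[0,0,0,0,0],[0,0,0,0,0],[0,0,0,0,0],[0,0,0,0,0],[0,0,0,0,0],[0,0,0,0,0]],
  ],
)

```text
clock: 22.37
position: [564.5, -25.7, 31.3]
ee_rot: [0.736, -0.676, -0.003, 0.034]
contact_force: [-0.8, -0.4, -1.2]
gripper_width: 41.2
```

send_rows(
  steps=[
    [[0,0,0,0,0],[0,0,-0.3,0,0],[0,0,-0.6,0,0],[0,0,-1,0,0],[0,0,-1,0,0],[0,0,-1,0,0],[0,0,-1,0,0],[0,0,-0.6,0,0],[0,0,0,0,0],[0,0,0,0,0]],
  ],
)

```text
clock: 23.2
position: [568.7, -22.5, 94.2]
ee_rot: [0.737, -0.676, -0.001, 0.032]
contact_force: [-0.3, -0.3, -0.7]
gripper_width: 41.3
```

Run:
```python
from h import *
plan(442.5,86,80,-1.477)
C=cam("wrist");p,d=optics.get_image("wrist");cv2.imwrite("pics/w10.png",p)
```

```text
pos [568.7 -22.5  94.2] psi -1.484 now-axes cm [-11.96  11.57   1.5 ] turn -0.007 after-turn axes cm [-12.04  11.49   1.5 ] w 41.3 t 23.2 j [ 0.26  0.45 -0.29  0.04 -0.89 -0.2 ] tilt [ 0.041  0.049 -0.998]
```

View pics/w10.png

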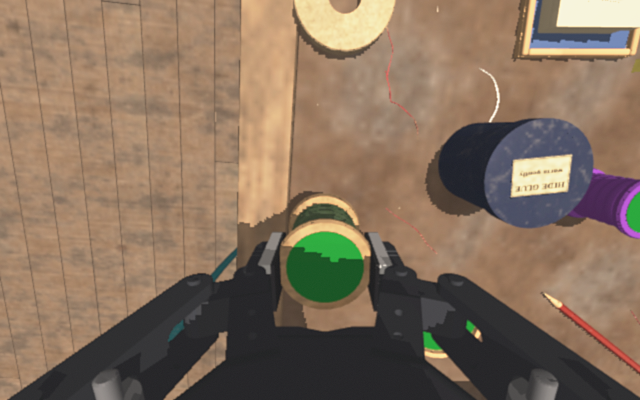

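Spool is held upright, its label at (325,266). Moving to the green dish.

send_rows(
  steps=[
    [[-0.6,0.6,0,0,0],[-1.2,1.2,0,0,0],[-1.6,1.5,0,0,0],[-1.6,1.5,0,0,0],[-1.6,1.5,0,0,0],[-1.6,1.5,0,0,0],[-1.3,1.2,0,0,0],[-0.8,0.7,0,0,0],[-0.3,0.3,0,0,0],[0,0,0,0,0]],
  ],
)

```text
clock: 24.08
position: [447.5, 77.4, 89.4]
ee_rot: [0.735, -0.677, -0.004, 0.038]
contact_force: [0.1, -0.0, -0.1]
gripper_width: 41.1
```

Run:
```python
from h import *
plan(442.5,86,39,-1.477)
```

```text
pos [447.5  77.4  89.4] psi -1.486 now-axes cm [-1.12  0.12  5.01] turn -0.009 after-turn axes cm [-1.13  0.11  5.01] w 41.1 t 24.08 j [ 0.54  0.3  -0.55  0.02 -0.8  -0.47] tilt [ 0.045  0.061 -0.997]
```

send_rows(
  steps=[
    [[-0.3,0,0.4,0,0],[-0.4,0.1,0.8,0,0],[-0.3,0,1,0,0],[-0.1,0,1,0,0],[0,0,0.9,0,0],[0,0,0.5,0,0],[0,0,0.2,0,0],[0,0,0,0,0],[0,0,0,0,0]],
  ],
)

```text
clock: 24.83
position: [444.6, 85.0, 36.3]
ee_rot: [0.734, -0.678, -0.004, 0.039]
contact_force: [-1.6, 1.5, 2.7]
gripper_width: 41.0
```

Run:
```python
from h import *
plan(442.5,86,37,-1.477)
C=cam("wrist");p,d=optics.get_image("wrist");cv2.imwrite("pics/w11.png",p)
p,d=optics.get_image("scene");cv2.imwrite("pics/s11.png",cv2.resize(p[120:300,240:440],None,fx=3,fy=3,interpolation=3))
```

```text
pos [444.6  85.   36.3] psi -1.49 now-axes cm [-0.11  0.21 -0.06] turn -0.013 after-turn axes cm [-0.11  0.21 -0.06] w 41.0 t 24.83 j [ 0.56  0.38 -0.61  0.02 -0.66 -0.5 ] tilt [ 0.048  0.063 -0.997]
```

View pics/s11.png

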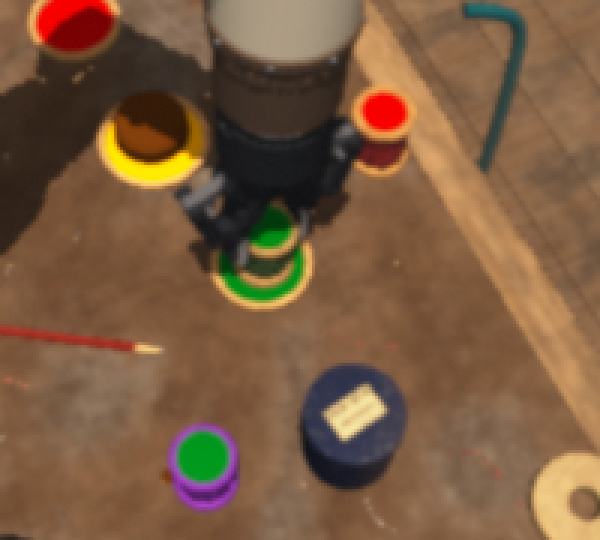

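The spool touches the dish floor at crop (265,270), within the rim, with 2.7 N contact. Releasing it.

send_rows(
  steps=[
    [[0,0,0,0,0.3],[0,0,0,0,0.5],[0,0,0,0,0.7],[0,0,0,0,1],[0,0,0,0,1],[0,0,0,0,1],[0,0,-0.5,0,1],[0,0,-1,0,1],[0,0,-1.5,0,1],[0,0,-2,0,1]],
  ],
)

```text
clock: 25.77
position: [445.8, 86.2, 84.5]
ee_rot: [0.733, -0.679, -0.005, 0.043]
contact_force: [0.7, 0.6, 0.6]
gripper_width: 85.3
```

send_rows(
  steps=[
    [[0,0,-2,0,1],[0,0,-1.5,0,1],[0,0,-0.8,0,1],[0,0,-0.3,0,1],[0,0,0,0,1],[0,0,0,0,1]],
  ],
)

```text
clock: 26.27
position: [450.7, 89.9, 137.0]
ee_rot: [0.734, -0.678, -0.004, 0.039]
contact_force: [0.7, -0.2, -0.3]
gripper_width: 85.4
```

Run:
```python
from h import *
C=cam("wrist");p,d=optics.get_image("wrist");cv2.imwrite("pics/w12.png",p)
hsv=cv2.cvtColor(p,cv2.COLOR_BGR2HSV);m=cv2.inRange(hsv,(40,100,30),(85,255,255))
P=cloud(C,d)
for c in cv2.findContours(m,0,2)[0]:
    if cv2.contourArea(c)>150:
        k=np.zeros_like(m);cv2.drawContours(k,[c],-1,1,-1);q=P[(k>0)&(d>0)];z=np.median(q[:,2]);print(cv2.boundingRect(c),z.round(1),np.round(ray(C,cv2.minEnclosingCircle(c)[0],z),1), "z range",np.percentile(q[:,2],[5,95]).round(1))
plan(569.5,139,100,-1.477)
```

```text
(306, 181, 44, 43) 60.3 [[444.3  84.6  60.3]] z range [59.2 61.3]
(293, 156, 67, 52) 5.3 [[442.2  84.2   5.3]] z range [4.1 6.4]
(462, 10, 46, 52) 55.2 [[337.2 -48.7  55.2]] z range [54.  56.4]
pos [450.6  89.8 136.8] psi -1.491 now-axes cm [ -4.13 -12.44   2.7 ] turn -0.014 after-turn axes cm [ -3.96 -12.5    2.7 ] w 85.5 t 26.32 j [ 0.56  0.24 -0.48  0.02 -0.93 -0.49] tilt [ 0.047  0.063 -0.997]
```

Green spool is upright (top at z 60.3) within about 2 mm of the dish centre. Red spool next.

send_rows(
  steps=[
    [[-0.2,-0.7,0,0,1],[-0.5,-1.3,0,0,1],[-0.5,-1.6,0.2,0,1],[-0.5,-1.6,0.3,0,1],[-0.5,-1.6,0.4,0,1],[-0.5,-1.6,0.4,0,1],[-0.4,-1.4,0.4,0,1],[-0.3,-0.9,0.4,0,1],[-0.1,-0.4,0.2,0,1],[0,0,0,0,1]],
  ],
)

```text
clock: 27.15
position: [560.0, 132.1, 92.3]
ee_rot: [0.733, -0.678, -0.007, 0.048]
contact_force: [0.8, -0.7, 0.3]
gripper_width: 85.4
```

Run:
```python
from h import *
plan(569.5,139,35,-1.477)
C=cam("wrist");p,d=optics.get_image("wrist");cv2.imwrite("pics/w13.png",p)
wblob(p,C,"red label",(0,200,90),(8,255,255),60,(230,130,420,330))
```

```text
pos [560.  132.1  92.3] psi -1.491 now-axes cm [-0.93 -1.45  5.59] turn -0.014 after-turn axes cm [-0.91 -1.47  5.59] w 85.4 t 27.15 j [ 0.52  0.48 -0.24  0.02 -0.95 -0.46] tilt [ 0.055  0.08  -0.995]
red label [569.8 138.6] [33.8 34.1] 11.2
```

send_rows(
  steps=[
    [[-0.3,-0.4,0.3,0,1],[-0.3,-0.5,0.7,0,1],[-0.2,-0.3,0.9,0,1],[-0.1,-0.2,0.9,0,1],[0,0,0.9,0,1],[0,0,0.7,0,1],[0,0,0.4,0,1],[0,0,0.2,0,1],[0,0,0,0,1],[0,0,0,0,1]],
  ],
)

```text
clock: 28.03
position: [566.7, 138.4, 35.8]
ee_rot: [0.733, -0.678, -0.008, 0.049]
contact_force: [0.9, -0.1, -1.5]
gripper_width: 85.5
```

Run:
```python
from h import *
plan(569,138.5,34,-1.477)
```

```text
pos [566.7 138.4  35.8] psi -1.491 now-axes cm [-0.   -0.24  0.16] turn -0.014 after-turn axes cm [ 0.   -0.24  0.16] w 85.5 t 28.03 j [ 0.52  0.56 -0.26  0.02 -0.85 -0.46] tilt [ 0.055  0.082 -0.995]
```

send_rows(
  steps=[
    [[0,-0.2,0.1,0,1],[0,0,0,0,0.7],[0,0,0,0,0.5],[0,0,0,0,0.3],[0,0,0,0,0],[0,0,0,0,0],[0,0,0,0,0],[0,0,0,0,0],[0,0,0,0,0],[0,0,0,0,0]],
  ],
)

```text
clock: 28.87
position: [570.0, 139.0, 36.5]
ee_rot: [0.733, -0.678, -0.007, 0.047]
contact_force: [-0.5, -0.2, -0.2]
gripper_width: 44.7
```

send_rows(
  steps=[
    [[0,0,0,0,0],[0,0,-0.3,0,0],[0,0,-0.6,0,0],[0,0,-1,0,0],[0,0,-1,0,0],[0,0,-1,0,0],[0,0,-1,0,0],[0,0,-0.6,0,0],[0,0,0,0,0],[0,0,0,0,0]],
  ],
)

```text
clock: 29.7
position: [575.5, 143.1, 99.3]
ee_rot: [0.733, -0.678, -0.006, 0.045]
contact_force: [-0.8, -0.3, -0.9]
gripper_width: 44.1
```

Run:
```python
from h import *
plan(394,360,95,-1.491)
C=cam("wrist");p,d=optics.get_image("wrist");cv2.imwrite("pics/w14.png",p)
```

```text
pos [575.5 143.1  99.3] psi -1.491 now-axes cm [-23.06  16.37   0.46] turn 0.0 after-turn axes cm [-23.06  16.37   0.46] w 44.1 t 29.7 j [ 0.52  0.49 -0.19  0.02 -0.98 -0.46] tilt [ 0.052  0.075 -0.996]
```

View pics/w14.png

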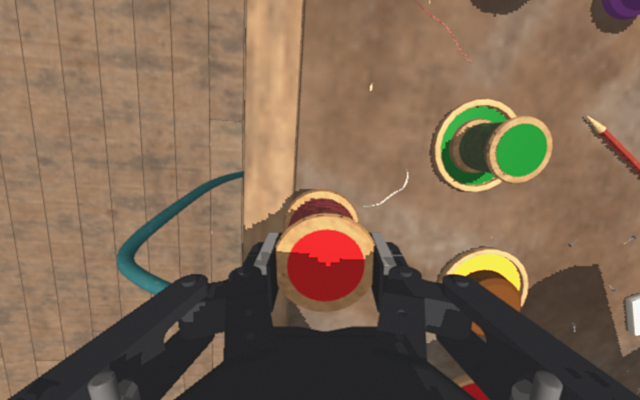

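Red spool is held at (326,265); the green spool stands in its dish. Moving to the red dish.

send_rows(
  steps=[
    [[-0.7,0.5,0,0,0],[-1.4,1,0,0,0],[-1.7,1.2,0,0,0],[-1.7,1.2,0,0,0],[-1.7,1.2,0,0,0],[-1.7,1.2,0,0,0],[-1.7,1.2,0,0,0],[-1.7,1.2,0,0,0],[-1.7,1.2,0,0,0],[-1.7,1.2,0,0,0]],
  ],
)

```text
clock: 30.58
position: [442.6, 294.3, 93.0]
ee_rot: [0.73, -0.681, -0.008, 0.052]
contact_force: [0.9, 0.4, -0.6]
gripper_width: 44.6
```

Run:
```python
from h import *
plan(394,360,95,-1.491)
```

```text
pos [442.6 294.3  93. ] psi -1.498 now-axes cm [-6.88  4.41 -0.23] turn -0.007 after-turn axes cm [-6.91  4.35 -0.23] w 44.6 t 30.58 j [ 0.88  0.42 -0.32 -0.03 -0.94 -0.79] tilt [ 0.06   0.087 -0.994]
```

send_rows(
  steps=[
    [[-1.2,0.8,0,0,0],[-1.2,0.8,0,0,0],[-1.2,0.7,0,0,0],[-1,0.6,0,0,0],[-0.7,0.4,0,0,0],[-0.3,0.2,0,0,0],[0,0,0,0,0],[0,0,0,0,0]],
  ],
)

```text
clock: 31.25
position: [394.2, 352.5, 89.2]
ee_rot: [0.732, -0.678, -0.008, 0.057]
contact_force: [-0.6, -0.8, -0.2]
gripper_width: 44.5
```

Run:
```python
from h import *
plan(394,360,43,-1.491)
```

```text
pos [394.2 352.5  89.2] psi -1.491 now-axes cm [-1.05 -0.47  4.53] turn -0.0 after-turn axes cm [-1.05 -0.47  4.53] w 44.5 t 31.25 j [ 1.02  0.43 -0.32 -0.04 -0.94 -0.91] tilt [ 0.066  0.093 -0.994]
```

send_rows(
  steps=[
    [[-0.3,-0.1,0.3,0,0],[-0.4,-0.2,0.6,0,0],[-0.3,-0.2,0.8,0,0],[0,0,0.8,0,0],[0,0,0.8,0,0],[0,0,0.6,0,0],[0,0,0.4,0,0],[0,0,0.1,0,0],[0,0,0,0,0],[0,0,0,0,0]],
  ],
)

```text
clock: 32.08
position: [396.7, 358.4, 42.0]
ee_rot: [0.732, -0.679, -0.007, 0.057]
contact_force: [0.3, -0.4, -1.0]
gripper_width: 44.4
```

Run:
```python
from h import *
plan(394,360,42,-1.491)
```

```text
pos [396.7 358.4  42. ] psi -1.493 now-axes cm [-0.18  0.25  0.01] turn -0.002 after-turn axes cm [-0.18  0.25  0.01] w 44.4 t 32.08 j [ 1.02  0.5  -0.34 -0.05 -0.84 -0.91] tilt [ 0.068  0.092 -0.993]
```

send_rows(
  steps=[
    [[-0.1,0.2,0,0,0],[0,0,0,0,0],[0,0,0,0,0.4],[0,0,0,0,0.6],[0,0,0,0,0.8],[0,0,0,0,1],[0,0,0,0,1],[0,0,0,0,1],[0,0,-0.5,0,1],[0,0,-1,0,1]],
  ],
)

```text
clock: 32.92
position: [394.5, 358.4, 54.7]
ee_rot: [0.731, -0.679, -0.006, 0.06]
contact_force: [0.0, 0.1, 0.2]
gripper_width: 85.4
```

send_rows(
  steps=[
    [[0,0,-1.5,0,1],[0,0,-2,0,1],[0,0,-2,0,1],[0,0,-2,0,1],[0,0,-1.5,0,1],[0,0,-0.8,0,1],[0,0,-0.3,0,1],[0,0,0,0,1],[0,0,0,0,1]],
  ],
)

```text
clock: 33.67
position: [405.4, 367.7, 167.3]
ee_rot: [0.732, -0.679, -0.006, 0.057]
contact_force: [0.1, -0.4, -0.7]
gripper_width: 85.6
```

send_rows(
  steps=[
    [[-1,0.5,0,0,1],[-1.5,0.8,0,0,1],[-1.8,0.8,0,0,1],[-1.8,0.8,0,0,1],[-1.8,0.8,0,0,1],[-1.5,0.8,0,0,1],[-1,0.5,0,0,1],[-0.5,0.2,0,0,1],[0,0,0,0,1],[0,0,0,0,1]],
  ],
)

```text
clock: 34.5
position: [337.1, 475.2, 153.7]
ee_rot: [0.73, -0.68, -0.004, 0.067]
contact_force: [-0.1, -0.0, -0.9]
gripper_width: 85.4
```

Run:
```python
from h import *
p,d=optics.get_image("top");cv2.imwrite("pics/tf.png",p);C=cam("top");P=cloud(C,d);hsv=cv2.cvtColor(p,cv2.COLOR_BGR2HSV)
for n,b,lo,hi in(("red",(215,185,258,235),(0,150,90),(8,255,255)),("wax",(262,185,308,232),(0,100,40),(17,255,200)),("green",(310,175,355,220),(45,100,60),(80,255,255))):
    m=np.zeros((400,640),np.uint8);m[b[1]:b[3],b[0]:b[2]]=cv2.inRange(hsv,lo,hi)[b[1]:b[3],b[0]:b[2]]
    for c in cv2.findContours(m,0,2)[0]:
        if cv2.contourArea(c)>25:
            k=np.zeros_like(m);cv2.drawContours(k,[c],-1,1,-1);z=np.median(P[...,2][k>0]);print(n,z.round(1),ray(C,cv2.minEnclosingCircle(c)[0],z).round(1))
def rep(n,box,zlo,z):
    x0,y0,x1,y1=box;m=np.zeros((400,640),np.uint8);m[y0:y1,x0:x1]=(P[...,2]>zlo)[y0:y1,x0:x1]
    c=max(cv2.findContours(m,0,2)[0],key=cv2.contourArea);k=np.zeros_like(m);cv2.drawContours(k,[c],-1,1,-1);r=cv2.minAreaRect(ray(C,c[:,0],z)[:,:2].astype(np.float32));q=P[...,2][k>0];print(n,np.round(r[0],1),np.round(r[1],1),round(r[2],1),np.percentile(q,[10,50,90]).round(1))
for a in(("red",(215,180,258,235),40,65),("wax",(262,185,308,232),18,27),("green",(310,175,358,220),35,60),("box",(410,200,470,245),16,26),("tin",(370,180,410,218),50,72),("braid",(410,145,445,175),8,14)):rep(*a)
p,d=optics.get_image("scene");cv2.imwrite("pics/sf.png",p);plan(0,0,0,0)
```

```text
red 66.2 [[392.6 358.8  66.2]]
red 6.2 [[392.4 360.8   6.2]]
wax 0.5 [[356.4 230.2   0.5]]
wax 26.9 [[408.8 229.3  26.9]]
green 5.3 [[439.6  85.2   5.3]]
green 60.3 [[443.   85.3  60.3]]
red [392.  358.1] [46.1 48.9] 1.1 [62.9 65.8 68.3]
wax [407.5 227.9] [59.2 55.9] 1.8 [23.5 26.6 29.9]
green [441.7  85.3] [41.4 46.3] 1.1 [57.4 60.2 63. ]
box [ 386.1 -215.1] [63.2 93.8] 5.3 [22.6 25.4 28.2]
tin [434.7 -65.5] [67.5 68.5] 90.0 [68.  71.  73.5]
braid [ 560.7 -174.9] [69.3 71.5] 89.2 [ 8.5 13.5 16.5]
pos [337.5 474.8 154. ] psi -1.496 now-axes cm [43.36 35.05 22.85] turn -1.496 after-turn axes cm [-31.7   45.87  22.85] w 85.3 t 34.6 j [ 1.2   0.44 -0.09 -0.06 -1.16 -1.1 ] tilt [ 0.084  0.103 -0.991]
```

View pics/sf.png

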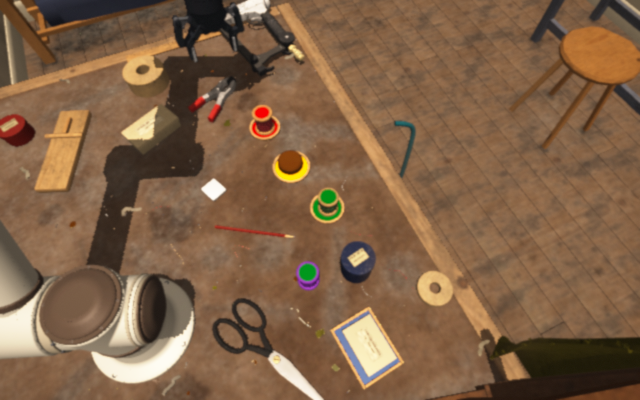

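Final scene view: both spools stand in their dishes (263,122) and (327,203), the wax is in its dish (291,163), the box is in its tray (367,348), and the gripper is clear. The tin and braid have not moved. Handing in.

```bash
python3 -c "
from bench import job
print(job.job_done())"
```

```text
the job is handed in; nothing more can be done
None
```

All four things are in their own holders and the job is handed in, at about 34.6 s of the 128 s allowed. No verdict came back.

Last checks, from the top camera:

| Thing | Off centre | Top height measured | Top height expected on the floor |
|---|---|---|---|
| Red spool | about 2 mm | 66 mm | 65 mm |
| Green spool | about 2 mm | 60 mm | 60 mm |
| Beeswax | about 5–8 mm (limit 13 mm) | 27 mm | 27 mm |
| Card box | about 2 mm, turned 5.3° against the tray's 5.4° | 25–26 mm | 26 mm |

- **Bystanders:** the tin and braid roll measured within 0.1 mm of where they started. The purple spool with the green label was a look-alike, and I left it alone.
- **What went less well:**
  - The beeswax sits off centre because the in-hand wrist-camera estimate was about 4–5 mm out. It lies flat inside the rim.
  - The tool crept to about 0.13 rad of tilt over the moves. The placed things measured flat afterwards, so it did not affect them.

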